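# Put the hand juicer together on the round mat

### The arm

A 6-joint arm with a two-finger parallel gripper is mounted at the origin on a cart in front of the work surface, level with it; the furniture and walls round the work are solid. World frame = base frame: x ahead of the robot, y to its left, z up, the work surface at z = 0. Lengths are in m, angles in rad, forces in N, time in s.
With the tool pointing down it reaches from about 0.3 to 0.85 m from the base axis. Payload 4.2 kg.
Tool frame: the origin (TCP) lies on the centre line of the jaws, within the pads' length; the fingertips stand 19 mm ahead of it and the grasp point (between the pads) is the TCP; z points along the fingers, y is the line along which they close (so a half turn about z gives the same grasp; the last joint's range is limited). The gripper opens to 91 mm and grips with 3 to 60 N. Pads are 32 mm wide; open, the fingers measure 118 mm over their backs; the gripper's body (76 mm by 178 mm) begins 60 mm behind the grasp point.
Start: joints at [-1.173, 0.32, 1.565, -0, 1.257, -0.02], TCP at [0.233, -0.526, 0.233] pointing down, gripper open.
Joint ranges: [-3.11, 3.11], [-0.84, 2.01], [0.21, 2.61], [-1.34, 4.49], [0.05, 2.63], [-2.56, 2.56]. Speed limits (rad/s): [2.57, 2.57, 3.14, 3.14, 3.14, 3.14].

### API

Orientations are given as a unit quaternion [x, y, z, w].
In Python, from bench import bot gives the robot as it stands.
- The arm moves only by the tool servo_tool, never from a script. Its argument "increments" is text: rows parted by semicolons, each of 5 numbers parted by spaces: the shift along the tool's x, y, z in cm, then the turn about the tool's z in rad, then the gripper's target within -1 to 1 (shut at 1, half-way at 0, fully open at -1). A call has 1 to 8 rows; each row is the pose to reach, as a shift and turn from the pose commanded when the call began, along the tool's axes at that moment; what a row does not reach only later rows make up. A row lasts 1/8 s, in which the tool goes at most 62.5 mm and 10.7 degrees, less where a joint would pass 70% of its speed; a pose out of reach is approached as far as the arm can. A call with a gripper value outside its range is refused whole. The fingers move at their own pace and stop on an object; "grip_force" is the grip in N (left out, the last holds). Time passes only in rows, so rows that repeat a pose let the fingers close. It gives the time, the measured TCP pose, the force, the opening and the grip force at its end, in the units of the state.
- bot.read_state(): the state, without advancing time (a new reading comes with each control period).
- bot.camera(name): name is "scene" or "top" or "wrist"; returns (picture, depth): 480x640x3 uint8, red, green, blue; 480x640 float32, m along the optical axis (not along the pixel's ray), 0 where there is no reading.
- bot.camera_params(name): a dict with "mtx" (3x3 intrinsics, pixels), "k1" (the pictures are not rectified: a ray, as slopes to the right and down, at radius r is drawn at 1 + k1 r^2 times it, then the intrinsics apply), "position" and "attitude" of the camera in the world. Camera axes: x right, y down, z forward; pixel columns grow to the right and rows downward; lengths in m; the calibration is good to about 2 mm. A picture is of the moment at which its call begins: read the wrist's pose just before it. camera_params takes no time and is no camera call; for the wrist camera it gives the pose at the moment of the call.
- bot.finish_job(): hands the job in; it is judged then, once.
The state is a dict: "time_s": time; "joints": joint angles; "qd": joint speeds; "joint_torque": joint torques, N m; "tcp_pos": TCP position; "orientation": TCP orientation; "ft_force": force on the tool from outside, world axes, zero at the start; "ft_torque": the same for the moment, N m; "opening": finger opening in m; "grasp_force": force on a finger pad.
Only numpy, scipy, OpenCV 4.12 (cv2) and the standard library are available. Lean on these libraries where they do the work, as an engineer would, in place of code of your own. Each camera call takes 0.05 s, during which the arm holds its last target. There are 200 camera calls.

### The job

Put the citrus juicer together on the round cork mat (not the square one), one part at a time from the bottom up: stand the beaker in the middle of the mat, seat the strainer in the beaker's mouth, seat the ribbed reamer on the strainer, and last put the dust cover over the reamer. Every part must sit upright and fully home on the one below, and the salt shaker, the jar and the tea box must stay where they are.

Things in the scene. Friction and masses are not known exactly. Their poses are not given: they have to be found in the camera images.
- beaker_mid (a point): Beaker of the juicer: plain white round cup standing upright, open at the top, no handle. Height 60 mm; outer radius 26 mm at the foot, 29 mm at the rim; wall 4 mm, so the mouth has radius 25 mm. This point is on its axis, half-way up (30 mm above its foot). z is its axis, up.
- strainer_mid (a point): Steel strainer, upright, 40 mm high: solid tapered plug 14 mm high (radius 17 at the foot to 22.5 mm), above it an open cup 26 mm high, outer radius 32 to 33, inner 28 to 29 mm, perforated floor. The plug goes into the beaker's mouth, the cup's underside rests on its rim: strainer foot 46 mm above beaker foot. This point: on the axis, 20 mm above the foot, half-way up; z up.
- reamer_mid (a point): White reamer, upright, 61 mm high: tapered plug 12 mm high (radius 18 to 22 mm), flange of radius 32 mm at 12 to 17 mm, ribbed dome of radius 19 mm, upright-sided to 45 mm, rounded above; grip the dome. The plug goes into the strainer's cup, the flange rests on its rim: reamer foot 28 mm above strainer foot. This point: on the axis, 30.5 mm above the foot, half-way up; z up.
- cover_mid (a point): White dust cover: upside-down cup on its open rim, small knob on the closed top. 54 mm high plus 12 mm knob; outer radius 30 mm at the rim to 28 at the top, inner 26 to 24 mm. It goes over the reamer's dome, its rim rests on the reamer's flange, 17 mm above the reamer's foot. This point: on the axis, 33 mm above the rim, half-way up; z up.
- round_mat: Round cork mat, radius 55 mm, 8 mm thick, fixed to the surface. Origin at the centre of its underside. The juicer is built here.
- square_mat: Square cork mat, 100 x 100 mm, 8 mm thick, fixed to the surface. Origin at the centre of its underside. Not used.
- shaker: Glass salt shaker with a grey top, 44 mm across, 90 mm high; origin at the centre of its underside. To be left alone.
- jar: Small glass jar with a black lid, 51 mm across, 66 mm high; origin at the centre of its underside. To be left alone.
- tea_box: Red tea box, 72 x 135 mm, 78 mm high; origin at the centre of its underside. To be left alone.
There are look-alikes about, which are no part of the job. Leave any blue or yellow look-alike of the part that bears cover_mid alone.

How it is judged:
By the outcome, as a careful person would: the job done as asked, in the order asked, and still so for the second after the job is handed in, with the robot touching nothing.
It also fails if it takes over 106 s, if anything falls off the work surface, if the arm or the gripper's body presses on something with over 40 N, if the wrist force passes 120 N, or if a joint passes its speed limit or range.

## Working session

There is one attempt and no reset: what is moved stays moved. The work goes in short steps, Python scripts to look and compute and a tool call to move; the robot and the scene stay as the last step left them, time stands still between calls to the robot, and variables do not carry over. Pictures are saved under pics/ and viewed, at most 14 in all, crops included, and the job is handed in when it is done.

Besides the shell and the picture viewer there is one more tool, called after "Request:" as name(argument=value, ...), one argument or row to a line, values as JSON. servo_tool: Moves the arm, as the interface text tells. Its arguments: {"type":"object","properties":{"increments":{"type":"string"},"grip_force":{"type":"number"}},"required":["increments"]}

```bash
mkdir -p pics; cat > h.py <<'E'
import numpy as np, cv2
from bench import bot
from scipy.spatial.transform import Rotation as R
def snap(n,f):
    p=bot.camera_params(n); im,d=bot.camera(n)
    cv2.imwrite(f'pics/{f}.png',im[:,:,::-1]); np.savez(f'pics/{f}.npz',d=d,m=np.array(p['mtx']),k=p['k1'],p=np.array(p['position']),a=np.array(p['attitude']))
    return p
def cloud(f):
    z=np.load(f'pics/{f}.npz'); d=z['d'];m=z['m']
    v,u=np.mgrid[:480,:640]
    pts=np.stack([u,v],-1).reshape(-1,1,2).astype(float)
    s=cv2.undistortPoints(pts,m,np.array([float(z['k']),0,0,0])).reshape(480,640,2)
    c=np.dstack([s[...,0]*d,s[...,1]*d,d])
    a=z['a']; r=a if a.shape==(3,3) else R.from_quat(a).as_matrix()
    w=c@r.T+z['p']; w[d==0]=np.nan
    return w
E
python3 - <<'E'
from h import *
for n in('scene','top'):
    p=snap(n,n+'0'); print(p)
s=bot.read_state(); print(s['orientation'],s['tcp_pos'],s['time_s'])
E
```

```text
{'mtx': array([[605.82555877,   0.        , 324.35289899],
       [  0.        , 605.82555877, 237.36994637],
       [  0.        ,   0.        ,   1.        ]]), 'k1': -0.07484971435680388, 'position': array([0.00331535, 0.68669292, 1.01787315]), 'attitude': array([-0.33383433,  0.87404405, -0.33042466,  0.12418209])}
{'mtx': array([[621.92426929,   0.        , 319.17990071],
       [  0.        , 621.92426929, 246.91335563],
       [  0.        ,   0.        ,   1.        ]]), 'k1': -0.09782300900097364, 'position': array([0.42928807, 0.02294023, 1.26466138]), 'attitude': array([ 0.71441778, -0.69692893,  0.04772104, -0.04024928])}
[ 9.78257495e-01  2.07392488e-01 -1.48063836e-04 -7.79471818e-04] [ 0.23315798 -0.52514076  0.23221006] 0.1
```

View pics/top0.png

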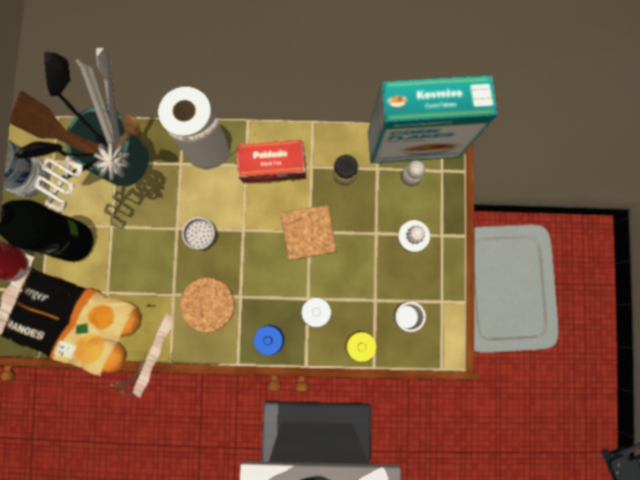

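View pics/scene0.png

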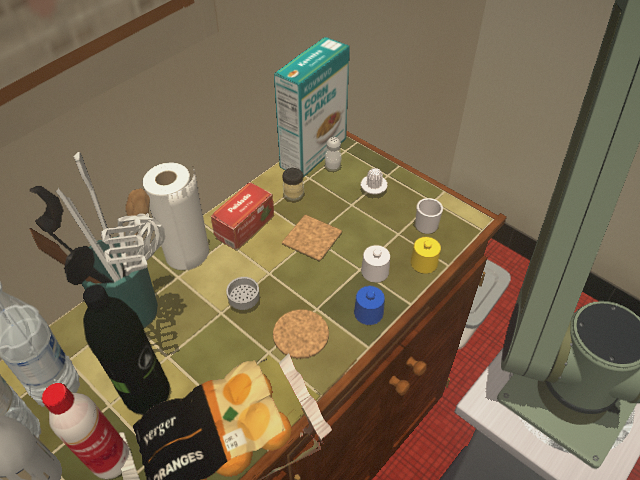

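The top view shows the beaker at (410,317), strainer (199,233), reamer (414,236), white cover (316,312) and round mat (207,304). The blue and yellow covers are look-alikes. Now I'll measure from depth, using both cameras.

```bash
cat > m.py <<'E'
from h import *
from scipy.optimize import least_squares
def fit(P,r):
    o=least_squares(lambda c:np.hypot(P[:,0]-c[0],P[:,1]-c[1])-r,np.nanmean(P[:,:2],0),loss='soft_l1',f_scale=.002)
    return o.x, np.sqrt(np.mean(o.fun**2))
E
python3 - <<'E'
from m import *
W=cloud('top0'); S=cloud('scene0').reshape(-1,3)
T=W.reshape(-1,3)
for n,(u,v) in dict(beaker=(410,317),strainer=(199,233),reamer=(414,236),cover=(316,312),blue=(268,340),yellow=(361,347),shaker=(414,172),jar=(345,168),tea=(271,160),mat=(207,304),oranges=(110,325),spoon=(152,355)).items():
    w=np.nanmedian(W[v-3:v+4,u-3:u+4].reshape(-1,3),0)
    out=[n,w.round(4)]
    for C in(T,S):
        c=C[np.hypot(*(C[:,:2]-w[:2]).T)<(.075 if n=='mat' else .045)]
        c=c[c[:,2]>(.004 if n=='mat' else .012)]
        if len(c)<20: continue
        zt=np.percentile(c[:,2],98)
        t=c[c[:,2]>zt-.008]
        mid=(np.percentile(t[:,:2],1,axis=0)+np.percentile(t[:,:2],99,axis=0))/2
        ext=np.percentile(t[:,:2],99,axis=0)-np.percentile(t[:,:2],1,axis=0)
        a=c; m2=(np.percentile(a[:,:2],1,axis=0)+np.percentile(a[:,:2],99,axis=0))/2; e2=np.percentile(a[:,:2],99,axis=0)-np.percentile(a[:,:2],1,axis=0)
        out+=['|',zt.round(4),mid.round(4),ext.round(4),'all',m2.round(4),e2.round(4)]
    print(*out)
E
```

```text
beaker [ 0.4489 -0.176   0.0068] | 0.0649 [ 0.4499 -0.1662] [0.0544 0.0561] all [ 0.45   -0.1663] [0.0541 0.0559] | 0.0613 [ 0.4468 -0.1676] [0.0551 0.0591] all [ 0.4468 -0.1664] [0.0539 0.0574]
strainer [0.6073 0.2559 0.0194] | 0.0441 [0.6054 0.2543] [0.0625 0.0648] all [0.6046 0.254 ] [0.0605 0.0628] | 0.0412 [0.6038 0.2559] [0.0655 0.0641] all [0.6027 0.2563] [0.063  0.0626]
reamer [ 0.6066 -0.1736  0.0585] | 0.0639 [ 0.6142 -0.1791] [0.0258 0.0248] all [ 0.6144 -0.18  ] [0.0596 0.0572] | 0.0614 [ 0.6112 -0.1767] [0.0274 0.0248] all [ 0.612  -0.1776] [0.0584 0.0568]
cover [0.4534 0.0151 0.067 ] | 0.0688 [0.4548 0.0183] [0.0345 0.0322] all [0.4537 0.0151] [0.0538 0.0541] | 0.0665 [0.4519 0.0144] [0.015  0.0227] all [0.4501 0.0186] [0.0533 0.0544]
blue [0.3978 0.1056 0.0676] | 0.0687 [0.3956 0.1068] [0.0375 0.0351] all [0.3977 0.1058] [0.0537 0.0543] | 0.0659 [0.3919 0.11  ] [0.0221 0.0263] all [0.394  0.1096] [0.0543 0.0545]
yellow [ 0.3888 -0.0724  0.0674] | 0.0688 [ 0.3939 -0.0715] [0.0231 0.0242] all [ 0.3904 -0.0725] [0.0536 0.0523] | 0.0657 [ 0.3821 -0.0679] [0.0336 0.0259] al
[... 452 characters left out ...]
0.0818 [0.7513 0.1114] [0.065  0.0846] all [0.7497 0.1109] [0.0685 0.0833] | 0.0793 [0.7505 0.1107] [0.0649 0.0848] all [0.7487 0.1107] [0.0677 0.0837]
mat [0.4648 0.2348 0.0087] | 0.0149 [0.4641 0.2371] [0.1028 0.1054] all [0.4649 0.24  ] [0.1081 0.1155] | 0.0118 [0.4619 0.2385] [0.1022 0.1057] all [0.4619 0.2385] [0.1022 0.1057]
oranges [0.4176 0.4038 0.0908] | 0.0948 [0.4169 0.4052] [0.0848 0.0704] all [0.4169 0.4043] [0.0846 0.0832] | 0.7646 [0.452  0.4186] [0.0038 0.0308] all [0.4178 0.408 ] [0.0805 0.0752]
spoon [0.3601 0.3395 0.0188] | 0.0357 [0.3592 0.3369] [0.075  0.0458] all [0.3589 0.3392] [0.0835 0.0482] | 0.0348 [0.3587 0.3306] [0.0763 0.0337] all [0.3588 0.3392] [0.0828 0.0477]
```

Request:
servo_tool(
  increments="34.3 -24 -2 -1.153 -1;34.3 -24 -2 -1.153 -1;34.3 -24 -2 -1.153 -1;34.3 -24 -2 -1.153 -1;34.3 -24 -2 -1.153 -1;34.3 -24 -2 -1.153 -1;34.3 -24 -2 -1.153 -1;34.3 -24 -2 -1.153 -1",
  grip_force=20,
)

```text
time_s: 1.1
tcp_pos: [0.4504, -0.1648, 0.2528]
orientation: [0.705, 0.709, 0.0, -0.0]
ft_force: [-0.7, -0.8, 0.1]
opening: 0.0914
grasp_force: 0.0
```

```bash
python3 - <<'E'
from m import *
s=bot.read_state(); p=snap('wrist','w0'); print(s['tcp_pos'],s['orientation'],p['position'],R.from_quat(p['attitude']).as_matrix().round(3))
W=cloud('w0').reshape(-1,3); 
t=W[(W[:,2]<.02)]; print('table z med',np.nanmedian(t[:,2]))
c=W[(np.hypot(W[:,0]-.448,W[:,1]+.167)<.05)]
b=c[c[:,2]>.05]; print(len(b),np.percentile(b,[1,50,99],axis=0))
for n in('top0','scene0'):
  C=cloud(n).reshape(-1,3); q=C[(abs(C[:,0]-.5)<.03)&(abs(C[:,1]+.08)<.03)]; print(n,'table',np.nanmedian(q[:,2]))
E
```

```text
[ 0.45040989 -0.16478801  0.25275864] [ 7.05428874e-01  7.08780688e-01  1.02685600e-04 -1.73674321e-04] [ 0.44984021 -0.08442668  0.40465544] [[ 1.     0.004  0.002]
 [ 0.005 -0.958 -0.286]
 [ 0.001  0.286 -0.958]]
table z med -0.001323919724503797
49801 [[ 0.40110407 -0.18019377  0.06013379]
 [ 0.44631987 -0.14034315  0.34940577]
 [ 0.49602677 -0.13207288  0.36245272]]
top0 table 0.0004574946307360772
scene0 table -0.0011898600014689231
```

View pics/w0.png

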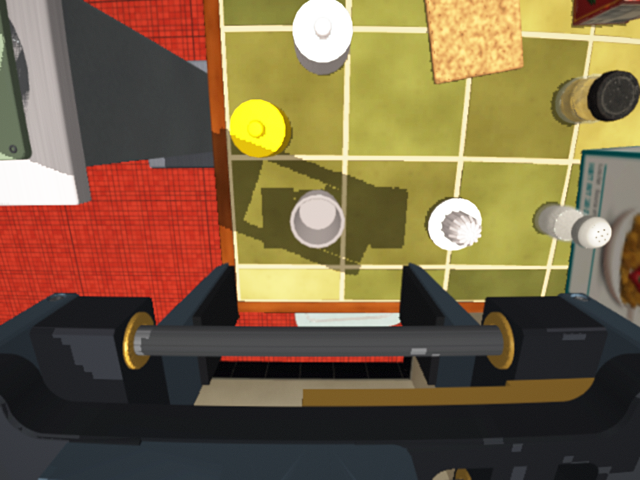

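The wrist view shows the beaker at (317,219), the reamer at (455,225), the white cover at (322,35) and the yellow look-alike at (258,128). I'll refine the first three.

```bash
python3 - <<'E'
from m import *
W=cloud('w0').reshape(-1,3); T=cloud('top0').reshape(-1,3); S=cloud('scene0').reshape(-1,3)
for n,g,lo,hi,r in [('beaker',(.448,-.167),.052,.068,.027),('reamer flange',(.612,-.178),.012,.022,None),('cover',(.452,.016),.045,.058,None),('cover knob',(.452,.016),.059,.072,None)]:
  for k,C in(('w',W),('t',T),('s',S)):
    c=C[(np.hypot(C[:,0]-g[0],C[:,1]-g[1])<.042)&(C[:,2]>lo)&(C[:,2]<hi)]
    if len(c)<15: print(n,k,len(c));continue
    h=cv2.minEnclosingCircle(np.ascontiguousarray(c[:,:2]*1000,dtype=np.float32))
    print(n,k,len(c),'enc',np.round(h[0],1),round(h[1],1),'z',np.percentile(c[:,2],[50,95]).round(4), 'fit' if r else '', fit(c,r) if r else '')
E
```

```text
beaker w 731 enc [ 449.8 -167.7] 28.9 z [0.0598 0.0612] fit (array([ 0.44964244, -0.16667879]), np.float64(0.0013881795550328851))
beaker t 216 enc [ 449.8 -166.8] 29.1 z [0.0609 0.0647] fit (array([ 0.44977042, -0.16610173]), np.float64(0.0013830547880964669))
beaker s 200 enc [ 447.8 -168.5] 32.3 z [0.0577 0.0617] fit (array([ 0.44749727, -0.16615939]), np.float64(0.0018683381558597257))
reamer flange w 1138 enc [ 613.5 -179.8] 32.1 z [0.0173 0.0189]  
reamer flange t 421 enc [ 614.9 -179.4] 31.9 z [0.0181 0.0214]  
reamer flange s 228 enc [ 611.3 -177.7] 32.7 z [0.017 0.021]  
cover w 2797 enc [453.3  15.1] 28.3 z [0.0542 0.0556]  
cover t 506 enc [454.3  14.7] 28.1 z [0.0551 0.0576]  
cover s 448 enc [452.8  16.8] 30.0 z [0.0534 0.0567]  
cover knob w 293 enc [453.4  15.1] 8.7 z [0.0659 0.0674]  
cover knob t 110 enc [454.9  14.2] 26.1 z [0.0634 0.0694]  
cover knob s 47 enc [451.2  17.4] 9.0 z [0.066 0.068]
```

Request:
servo_tool(
  increments="-0.2 -0.1 6 0 -1;-0.2 -0.1 12 0 -1;-0.2 -0.1 17 0 -1;-0.2 -0.1 20 0 -1;-0.2 -0.1 21 0 -1;-0.2 -0.1 21 0 -1;-0.2 -0.1 21 0 1;-0.2 -0.1 21 0 1",
  grip_force=15,
)

```text
time_s: 2.15
tcp_pos: [0.4492, -0.1694, 0.0441]
orientation: [0.707, 0.707, 0.0, 0.001]
ft_force: [-0.7, -1.3, -0.8]
opening: 0.074
grasp_force: 0.0
```

Request:
servo_tool(
  increments="0 0 0 0 1;0 0 0 0 1;0 0 0 0 1;0 0 0 0 1",
)

```text
time_s: 2.65
tcp_pos: [0.4489, -0.1691, 0.0434]
orientation: [0.707, 0.707, 0.0, 0.001]
ft_force: [0.3, 1.4, 5.6]
opening: 0.0573
grasp_force: 15.0
```

Request:
servo_tool(
  increments="0 0 -5 0 1;0 0 -11 0 1;6 0.2 -13 0 1;12 0.4 -13 0 1;18 0.6 -13 0 1;24 0.8 -13 0 1;30 1.0 -13 0 1;33 1.4 -13 0 1",
)

```text
time_s: 3.65
tcp_pos: [0.4615, 0.1635, 0.1722]
orientation: [0.706, 0.708, -0.001, -0.0]
ft_force: [-0.9, -0.3, -0.4]
opening: 0.0577
grasp_force: 15.0
```

Request:
servo_tool(
  increments="0 0 0 0 1;0 0 0 0 1;0 0 0 0 1",
)

```text
time_s: 4.03
tcp_pos: [0.4621, 0.1598, 0.1727]
orientation: [0.708, 0.707, -0.001, -0.0]
ft_force: [-0.3, -0.6, -1.1]
opening: 0.0576
grasp_force: 15.0
```

```bash
python3 - <<'E'
from m import *
s=bot.read_state(); p=snap('wrist','w1'); print(s['tcp_pos'],s['opening'])
W=cloud('w1').reshape(-1,3)
t=s['tcp_pos']
c=W[(np.hypot(W[:,0]-t[0],W[:,1]-t[1])<.045)&(abs(W[:,2]-t[2]-.017)<.012)]
print('held',len(c),np.percentile(c,[1,50,99],axis=0).round(4))
c=W[(np.hypot(W[:,0]-.463,W[:,1]-.238)<.075)&(W[:,2]>.005)&(W[:,2]<.011)]
print('mat',len(c),cv2.minEnclosingCircle(np.ascontiguousarray(c[:,:2]*1000,dtype=np.float32)),np.percentile(c,[1,50,99],axis=0).round(4))
E
```

```text
[0.46211981 0.15982225 0.17267556] 0.05760409808833419
held 5355 [[0.4232 0.1354 0.1781]
 [0.4621 0.175  0.1882]
 [0.5009 0.19   0.2012]]
mat 11641 ((463.7085266113281, 236.21231079101562), 55.300437927246094) [[0.4126 0.1853 0.0063]
 [0.4639 0.2384 0.0081]
 [0.5141 0.2875 0.0099]]
```

View pics/w1.png

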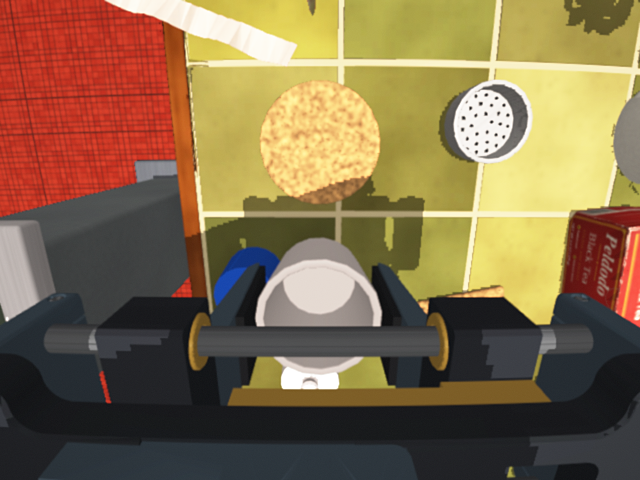

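Request:
servo_tool(
  increments="5 0.15 0 0 1;7.6 0.15 2 0 1;7.6 0.15 6 0 1;7.6 0.15 9 0 1;7.6 0.15 11 0 1;7.6 0.15 11.6 0 1;7.6 0.15 11.8 0 1;7.6 0.15 11.8 0 1",
)

```text
time_s: 5.08
tcp_pos: [0.4646, 0.237, 0.0557]
orientation: [0.707, 0.707, 0.001, 0.0]
ft_force: [0.5, 0.2, -1.8]
opening: 0.0576
grasp_force: 15.0
```

```bash
python3 - <<'E'
from m import *
s=bot.read_state(); print(s['tcp_pos'],s['ft_force'])
W=cloud('w1').reshape(-1,3)
c=W[(np.hypot(W[:,0]-.604,W[:,1]-.256)<.05)&(W[:,2]>.03)&(W[:,2]<.05)]
print('strainer',len(c),cv2.minEnclosingCircle(np.ascontiguousarray(c[:,:2]*1000,dtype=np.float32)),np.percentile(c[:,2],[50,95]), fit(c,.031))
snap('wrist','w2')
W=cloud('w2').reshape(-1,3);t=s['tcp_pos']
c=W[(np.hypot(W[:,0]-t[0],W[:,1]-t[1])<.036)&(abs(W[:,0]-t[0])<.026)&(abs(W[:,2]-t[2]-.017)<.012)&(W[:,1]>t[1]-.005)]
print('rim',len(c),fit(c[c[:,2]>np.percentile(c[:,2],50)],.027))
E
```

```text
[0.46459102 0.23699385 0.05571196] [ 0.45797882  0.20311772 -1.78215567]
strainer 1990 ((604.5393676757812, 255.25157165527344), 33.4005241394043) [0.0393052  0.04119014] (array([0.60313865, 0.25478129]), np.float64(0.0013707326000523738))
rim 1932 (array([0.46446906, 0.23878729]), np.float64(0.0012311735334329644))
```

Request:
servo_tool(
  increments="-0.1 -0.1 0.2 0 1;-0.1 -0.1 0.35 0 1;-0.1 -0.1 0.45 0 1;-0.1 -0.1 0.45 0 1",
)

```text
time_s: 5.62
tcp_pos: [0.4641, 0.2355, 0.053]
orientation: [0.707, 0.707, 0.001, 0.001]
ft_force: [-2.0, -5.7, 15.1]
opening: 0.0575
grasp_force: 15.0
```

Request:
servo_tool(
  increments="0 0 -0.1 0 0.8;0 0 -0.1 0 0.2;0 0 -0.1 0 -0.3;0 0 -0.1 0 -1;0 0 -0.1 0 -1;0 0 -3 0 -1;0 0 -9 0 -1;0 0 -14 0 -1",
)

```text
time_s: 6.62
tcp_pos: [0.4629, 0.2361, 0.1921]
orientation: [0.707, 0.707, 0.0, 0.0]
ft_force: [0.7, -0.4, 0.5]
opening: 0.0908
grasp_force: 0.0
```

Request:
servo_tool(
  increments="-6 6 -2 0 -1;-6 10 -2 0 -1;-6 14 -2 0 -1;-6 14 -2 0 -1;-6 14 -2 0 -1",
)

```text
time_s: 7.25
tcp_pos: [0.6019, 0.176, 0.2096]
orientation: [0.707, 0.707, -0.001, -0.001]
ft_force: [1.0, 0.7, 0.0]
opening: 0.0916
grasp_force: 0.0
```

```bash
python3 - <<'E'
from m import *
s=bot.read_state(); print(s['tcp_pos'],s['ft_force'])
snap('wrist','w3'); snap('top','t3')
enc=lambda c:np.round(cv2.minEnclosingCircle(np.ascontiguousarray(c[:,:2]*1000,dtype=np.float32))[0],1)
for n in('w3','t3'):
  W=cloud(n).reshape(-1,3)
  for k,g,lo,hi,r in(('beaker',(.464,.237),.06,.078,.027),('mat',(.464,.237),.005,.012,None),('strainer',(.604,.255),.032,.05,.031)):
    c=W[(np.hypot(W[:,0]-g[0],W[:,1]-g[1])<(.045 if r else .065))&(W[:,2]>lo)&(W[:,2]<hi)]
    print(n,k,len(c),enc(c),np.percentile(c[:,2],[50,95]).round(4),fit(c,r) if r else '')
E
```

```text
[0.60187318 0.17599051 0.20964891] [1.03765444 0.67928692 0.04495673]
w3 beaker 1327 [463.8 231.8] [0.0673 0.069 ] (array([0.46513414, 0.23197466]), np.float64(0.0013753053922692037))
w3 mat 4974 [463.6 236.2] [0.008  0.0095] 
w3 strainer 1090 [604.8 254.9] [0.0398 0.0412] (array([0.60468329, 0.2547088 ]), np.float64(0.0014892851573007821))Traceback (most recent call last):
  File "<stdin>", line 9, in <module>
    return _quantile_unchecked(
        a, q, axis, out, overwrite_input, method, keepdims, weights)
    return _ureduce(a,
                    func=_quantile_ureduce_func,
    ...<5 lines>...
                    overwrite_input=overwrite_input,
                    method=method)
    r = func(a, **kwargs)
    result = _quantile(arr,
                       quantiles=q,
    ...<2 lines>...
                       out=out,
                       weights=wgt)
    slices_having_nans = np.isnan(arr[-1, ...])
                                  ~~~^^^^^^^^^
IndexError: index -1 is out of bounds for axis 0 with size 0
```

View pics/w3.png

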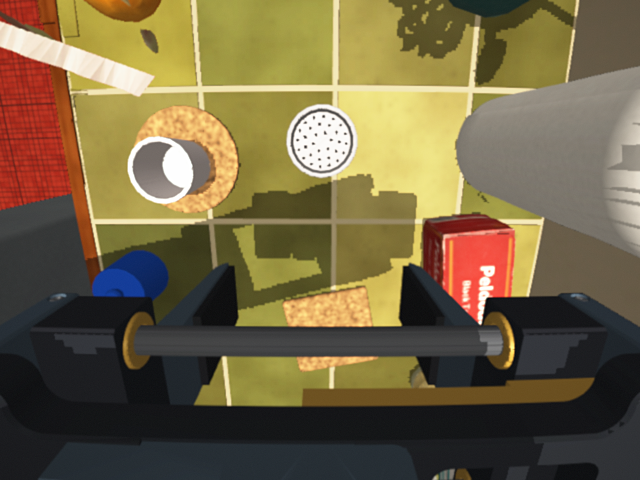

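The wrist view shows the beaker rim centre about 4.5 mm short of the mat centre in y, with the strainer at (322,141). I'll regrasp the beaker and centre it.

Request:
servo_tool(
  increments="4 -5 0 0 -1;5.6 -11 0 0 -1;5.6 -13.8 0 0 -1;5.6 -13.8 5 0 -1;5.6 -13.8 10 0 -1;5.6 -13.8 14 0 -1;5.6 -13.8 15.4 0 -1;5.6 -13.8 15.4 0 -1",
)

```text
time_s: 8.35
tcp_pos: [0.4645, 0.2321, 0.0566]
orientation: [0.707, 0.707, -0.0, -0.0]
ft_force: [0.6, 0.3, 1.2]
opening: 0.0915
grasp_force: 0.0
```

Request:
servo_tool(
  increments="0 0 0 0 1;0 0 0 0 1;0 0 0 0 1;0 0 0 0 1;0 0 0 0 1;0 0 0 0 1",
)

```text
time_s: 9.1
tcp_pos: [0.465, 0.232, 0.0569]
orientation: [0.707, 0.707, 0.0, 0.0]
ft_force: [-2.1, -0.7, 6.0]
opening: 0.0578
grasp_force: 15.0
```

Request:
servo_tool(
  increments="0 0 -0.5 0 1;0.4 -0.1 -0.5 0 1;0.4 -0.1 -0.5 0 1;0.4 -0.1 -0.2 0 1;0.4 -0.1 0 0 1;0.4 -0.1 0.1 0 1;0.4 -0.1 0.1 0 1",
)

```text
time_s: 9.98
tcp_pos: [0.4637, 0.2359, 0.0568]
orientation: [0.707, 0.707, -0.0, -0.0]
ft_force: [-4.2, -1.0, 12.1]
opening: 0.0575
grasp_force: 15.0
```

Request:
servo_tool(
  increments="0 0 0 0 0.6;0 0 0 0 0.2;0 0 0 0 -0.3;0 0 0 0 -1;0 0 0 0 -1;0 0 -3 0 -1;0 0 -9 0 -1;0 0 -14 0 -1",
)

```text
time_s: 10.98
tcp_pos: [0.4642, 0.236, 0.1971]
orientation: [0.707, 0.707, 0.0, 0.0]
ft_force: [0.7, 0.2, -0.9]
opening: 0.0912
grasp_force: 0.0
```

Request:
servo_tool(
  increments="-6 6 -1 0 -1;-6 10 -1 0 -1;-6 14 -1 0 -1;-6 14 -1 0 -1;-6 14 -1 0 -1",
)

```text
time_s: 11.6
tcp_pos: [0.603, 0.1759, 0.2047]
orientation: [0.707, 0.707, -0.001, -0.001]
ft_force: [-0.2, -0.0, -0.4]
opening: 0.0912
grasp_force: 0.0
```

```bash
cat > look.py <<'E'
from m import *
enc=lambda c:np.round(cv2.minEnclosingCircle(np.ascontiguousarray(c[:,:2]*1000,dtype=np.float32))[0],1)
def rep(n,L):
  W=cloud(n).reshape(-1,3)
  for k,g,lo,hi,r in L:
    c=W[(np.hypot(W[:,0]-g[0],W[:,1]-g[1])<(.045 if r else .065))&(W[:,2]>lo)&(W[:,2]<hi)]
    if len(c)>20: print(n,k,len(c),enc(c),np.percentile(c[:,2],[50,95]).round(4),fit(c,r) if r else '')
E
python3 - <<'E'
from look import *
s=bot.read_state(); print(s['tcp_pos'])
snap('wrist','w4'); 
rep('w4',(('beaker',(.464,.237),.06,.078,.027),('mat',(.464,.237),.005,.012,None),('strainer',(.604,.255),.032,.05,.031)))
E
```

```text
[0.60302615 0.17593699 0.20469863]
w4 beaker 1337 [463.7 235.3] [0.0673 0.069 ] (array([0.46489189, 0.23573656]), np.float64(0.001326906380642899))
w4 mat 5025 [463.5 236.2] [0.008  0.0094] 
w4 strainer 1130 [604.7 254.5] [0.0397 0.0411] (array([0.60466401, 0.25474223]), np.float64(0.0014854971621806952))
```

```bash
python3 - <<'E'
from look import *
for n in('scene0','w4','top0'):
  W=cloud(n).reshape(-1,3); c=W[(W[:,2]>.05)&(W[:,2]<.25)&(abs(W[:,1]-.255)<.045)&(W[:,0]>.63)&(W[:,0]<.8)]; print(n,len(c),np.percentile(c[:,0],[0,1,5]) if len(c) else '')
E
```

```text
scene0 3353 [0.74134822 0.74254532 0.74403243]
w4 20618 [0.74235056 0.74354512 0.74410284]
top0 2201 [0.74370355 0.74466792 0.74538263]
```

Request:
servo_tool(
  increments="5 0.15 0 0 -1;7.9 0.15 4 0 -1;7.9 0.15 9 0 -1;7.9 0.15 13 0 -1;7.9 0.15 16 0 -1;7.9 0.15 17.3 0 -1;7.9 0.15 17.5 0 -1;7.9 0.15 17.5 0 -1",
)

```text
time_s: 12.65
tcp_pos: [0.6061, 0.2554, 0.0319]
orientation: [0.707, 0.707, 0.001, 0.001]
ft_force: [0.0, -0.3, -0.1]
opening: 0.0915
grasp_force: 0.0
```

Request:
servo_tool(
  increments="0 0 0 0 1;0 0 0 0 1;0 0 0 0 1;0 0 0 0 1;0 0 0 0 1",
)

```text
time_s: 13.28
tcp_pos: [0.6055, 0.255, 0.0309]
orientation: [0.707, 0.707, 0.0, 0.0]
ft_force: [-1.7, -0.5, 3.7]
opening: 0.066
grasp_force: 15.0
```

Request:
servo_tool(
  increments="0 0 -4 0 1;0 0 -10 0 1;0 0 -13 0 1;0 -4 -13 0 1;-1 -8 -13 0 1;-1 -8 -13 0 1;-1 -8 -13 0 1",
)

```text
time_s: 14.15
tcp_pos: [0.526, 0.2452, 0.1604]
orientation: [0.707, 0.707, 0.0, 0.0]
ft_force: [0.5, -0.4, -1.3]
opening: 0.0658
grasp_force: 15.0
```

```bash
python3 - <<'E'
from look import *
s=bot.read_state(); t=s['tcp_pos'];print(t,s['opening'])
snap('wrist','w5'); 
rep('w5',(('held',t,t[2]+.004,t[2]+.016,.031),))
E
```

```text
[0.52602045 0.24517266 0.16039407] 0.06578962371366225
w5 held 3940 [526.  254.7] [0.1693 0.1739] (array([0.52597788, 0.24630181]), np.float64(0.0035891396508914617))
```

View pics/w5.png

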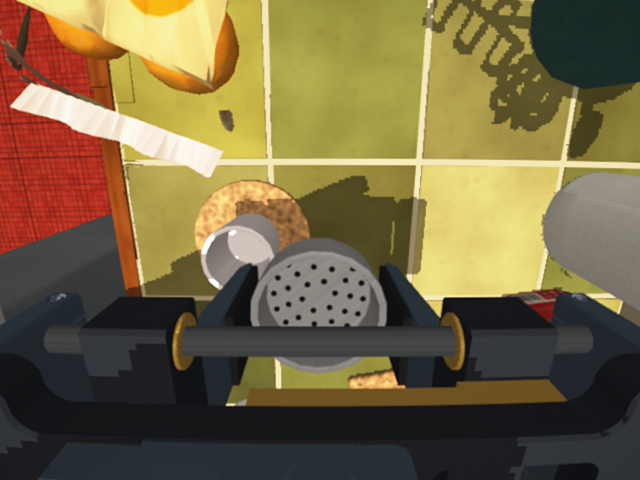

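The strainer is held level and the beaker is at left. Next I move over the beaker and lower it.

Request:
servo_tool(
  increments="-0.95 -5 0 0 1;-0.95 -6.2 0 0 1;-0.95 -6.2 2 0 1;-0.95 -6.2 4 0 1;-0.95 -6.2 5.5 0 1;-0.95 -6.2 6.3 0 1;-0.95 -6.2 6.9 0 1;-0.95 -6.2 6.9 0 1",
)

```text
time_s: 15.2
tcp_pos: [0.4636, 0.2355, 0.0913]
orientation: [0.707, 0.707, -0.0, 0.0]
ft_force: [0.9, -0.1, -0.5]
opening: 0.0659
grasp_force: 15.0
```

Request:
servo_tool(
  increments="0 0 0.2 0 1;0 0 0.4 0 1;0 0 0.6 0 1;0 0 0.6 0 1",
)

```text
time_s: 15.7
tcp_pos: [0.4633, 0.2354, 0.0853]
orientation: [0.707, 0.707, -0.0, 0.0]
ft_force: [-0.2, -0.4, -1.0]
opening: 0.0657
grasp_force: 15.0
```

Request:
servo_tool(
  increments="0 0 0.1 0 1;0 0 0.2 0 1;0 0 0.2 0 1",
)

```text
time_s: 16.08
tcp_pos: [0.4635, 0.2355, 0.085]
orientation: [0.707, 0.707, 0.0, 0.0]
ft_force: [-2.2, -1.1, 10.7]
opening: 0.0661
grasp_force: 15.0
```

Request:
servo_tool(
  increments="0 0 0 0 0.6;0 0 0 0 0.2;0 0 0 0 -0.3;0 0 0 0 -1;0 0 0 0 -1;0 0 -3 0 -1;-3 0 -9 0 -1;-7 0 -12 0 -1",
)

```text
time_s: 17.08
tcp_pos: [0.4644, 0.1656, 0.2056]
orientation: [0.706, 0.708, 0.001, 0.001]
ft_force: [0.6, 0.1, -0.4]
opening: 0.0913
grasp_force: 0.0
```

Request:
servo_tool(
  increments="0 0 0 0 -1;0 0 0 0 -1",
)

```text
time_s: 17.32
tcp_pos: [0.463, 0.1656, 0.2026]
orientation: [0.707, 0.707, -0.0, -0.0]
ft_force: [-0.9, 0.3, -0.2]
opening: 0.0913
grasp_force: 0.0
```

```bash
python3 - <<'E'
from look import *
s=bot.read_state(); t=s['tcp_pos'];print(t,s['opening'])
snap('wrist','w6'); 
rep('w6',(('strainer',(.464,.2355),.082,.105,.031),('mat',(.464,.237),.005,.012,None)))
W=cloud('w6').reshape(-1,3); c=W[(np.hypot(W[:,0]-.464,W[:,1]-.2355)<.04)&(W[:,2]>.089)&(W[:,2]<.1)]
print(np.linalg.lstsq(np.c_[c[:,:2],np.ones(len(c))],c[:,2],rcond=None)[0])
E
```

```text
[0.46300433 0.16560962 0.20259938] 0.09125377754832713
w6 strainer 1814 [463.5 235.4] [0.0938 0.0952] (array([0.46354041, 0.23557988]), np.float64(0.0015902350549307424))
w6 mat 3577 [463.7 236.2] [0.0081 0.0094] 
[0.00202288 0.0014655  0.09246436]
```

View pics/w6.png

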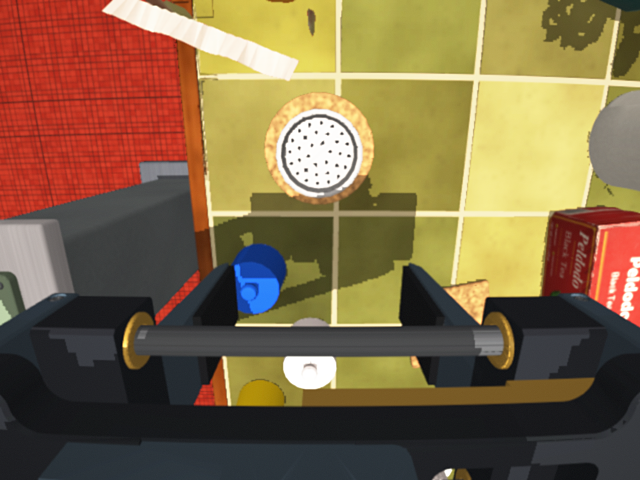

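The strainer is seated: its rim is level at z 0.094, as required. Next is the reamer.

Request:
servo_tool(
  increments="-6 2 0 0 -1;-12 5 0 0 -1;-18 8 0 0 -1;-23 10 0 0 -1;-28 12 0 0 -1;-33 14 0 0 -1;-34.5 15.05 0 0 -1;-34.5 15.05 0 0 -1",
)

```text
time_s: 18.38
tcp_pos: [0.6141, -0.179, 0.2015]
orientation: [0.707, 0.707, -0.0, -0.002]
ft_force: [-0.5, 0.6, 0.2]
opening: 0.0913
grasp_force: 0.0
```

Request:
servo_tool(
  increments="0 0 0 0 -1",
)

```text
time_s: 18.5
tcp_pos: [0.6134, -0.1776, 0.2028]
orientation: [0.707, 0.708, -0.0, -0.001]
ft_force: [0.2, -0.2, 0.1]
opening: 0.0915
grasp_force: 0.0
```

Request:
servo_tool(
  increments="-0.1 0 5 0 -1;-0.1 0 10 0 -1;-0.1 0 13.5 0 -1;-0.1 0 15.3 0 -1;-0.1 0 16 0 -1;-0.1 0 16 0 -1;-0.1 0 16 0 1;-0.1 0 16 0 1",
)

```text
time_s: 19.5
tcp_pos: [0.6145, -0.1808, 0.0446]
orientation: [0.707, 0.707, 0.0, 0.001]
ft_force: [-1.0, 0.9, -0.0]
opening: 0.0741
grasp_force: 0.0
```

Request:
servo_tool(
  increments="0 0 0 0 1;0 0 0 0 1;0 0 0 0 1;0 0 0 0 1;0 0 0 0 1;0 0 0 0 1;0 0 0 0 1",
)

```text
time_s: 20.38
tcp_pos: [0.6139, -0.1806, 0.0434]
orientation: [0.707, 0.707, -0.0, 0.0]
ft_force: [-0.6, 0.8, 0.3]
opening: 0.037
grasp_force: 15.0
```

Request:
servo_tool(
  increments="0 0 -5 0 1;0 0 -11 0 1;2 -2 -15 0 1;8 -5 -15.5 0 1;14 -8 -15.5 0 1;20 -11 -15.5 0 1;26 -14 -15.5 0 1;30 -15 -15.5 0 1",
)

```text
time_s: 21.38
tcp_pos: [0.4624, 0.1209, 0.1986]
orientation: [0.707, 0.707, 0.0, 0.0]
ft_force: [1.5, 0.7, -0.4]
opening: 0.037
grasp_force: 15.0
```

Request:
servo_tool(
  increments="4 0 0 0 1;4 0 0 0 1;4 0 0 0 1;4 0 0 0 1",
)

```text
time_s: 21.88
tcp_pos: [0.464, 0.1584, 0.1983]
orientation: [0.708, 0.707, -0.0, 0.0]
ft_force: [-0.4, -0.1, -1.6]
opening: 0.0369
grasp_force: 15.0
```

```bash
python3 - <<'E'
from look import *
s=bot.read_state(); t=s['tcp_pos'];print(t,s['opening'])
snap('wrist','w7'); 
W=cloud('w7').reshape(-1,3); 
for lo,hi in((-.032,-.018),(-.015,0),(.005,.03)):
  c=W[(np.hypot(W[:,0]-t[0],W[:,1]-t[1])<.045)&(W[:,2]>t[2]+lo)&(W[:,2]<t[2]+hi)&(abs(W[:,0]-t[0])<.033)]
  print(lo,hi,len(c),np.percentile(c,[1,50,99],axis=0).round(4) if len(c) else '')
rep('w7',(('strainer',(.464,.2355),.082,.105,.031),))
E
```

```text
[0.46401186 0.15837831 0.19831216] 0.03693431195540097
-0.032 -0.018 2914 [[0.4374 0.1634 0.1693]
 [0.4642 0.1782 0.1721]
 [0.4909 0.1902 0.1798]]
-0.015 0 1397 [[0.4373 0.1451 0.1835]
 [0.4639 0.1733 0.1918]
 [0.4909 0.1771 0.1982]]
0.005 0.03 4256 [[0.4352 0.1451 0.2036]
 [0.4639 0.1695 0.2128]
 [0.4927 0.1757 0.2279]]
w7 strainer 1971 [463.7 235.4] [0.0938 0.0952] (array([0.46351951, 0.23530774]), np.float64(0.0016549334678541332))
```

View pics/w7.png

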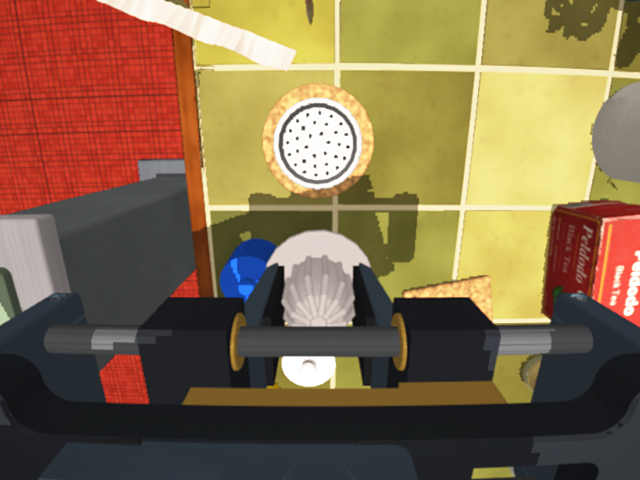

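The reamer is held level and centred on the TCP. I move it over the strainer and lower it.

Request:
servo_tool(
  increments="5 0 0 0 1;7.7 0 0 0 1;7.7 0 1.5 0 1;7.7 0 3.5 0 1;7.7 0 5 0 1;7.7 0 6 0 1;7.7 0 6.6 0 1;7.7 0 6.6 0 1",
)

```text
time_s: 22.92
tcp_pos: [0.4639, 0.2363, 0.1322]
orientation: [0.707, 0.707, -0.0, -0.0]
ft_force: [-0.2, 0.7, -0.3]
opening: 0.0369
grasp_force: 15.0
```

Request:
servo_tool(
  increments="0 0 0.2 0 1;0 0 0.4 0 1;0 0 0.6 0 1;0 0 0.7 0 1;0 0 0.7 0 1",
)

```text
time_s: 23.55
tcp_pos: [0.4639, 0.2365, 0.1257]
orientation: [0.707, 0.707, 0.0, 0.0]
ft_force: [-1.1, -0.9, 2.7]
opening: 0.0369
grasp_force: 15.0
```

Contact is at the expected height. I press slightly, release and look.

Request:
servo_tool(
  increments="0 0 0.1 0 1;0 0 0.1 0 1;0 0 0.1 0 0.6;0 0 0.1 0 0.2;0 0 0.1 0 -0.3;0 0 0.1 0 -1;0 0 0.1 0 -1;0 0 0.1 0 -1",
)

```text
time_s: 24.55
tcp_pos: [0.4639, 0.2365, 0.1242]
orientation: [0.707, 0.707, -0.0, 0.0]
ft_force: [0.1, -0.6, -0.2]
opening: 0.0741
grasp_force: 0.0
```

Request:
servo_tool(
  increments="0 0 -3 0 -1;0 0 -6 0 -1;-4 0 -8 0 -1;-9 0 -8 0 -1;-9 0 -8 0 -1;-9 0 -8 0 -1",
)

```text
time_s: 25.3
tcp_pos: [0.464, 0.1467, 0.2044]
orientation: [0.707, 0.707, 0.0, -0.0]
ft_force: [-0.1, 0.0, -0.2]
opening: 0.0912
grasp_force: 0.0
```

```bash
python3 - <<'E'
from look import *
s=bot.read_state(); t=s['tcp_pos'];print(t,s['opening'])
snap('wrist','w8'); 
rep('w8',(('flange',(.464,.2355),.094,.105,.032),('mat',(.464,.237),.005,.012,None)))
W=cloud('w8').reshape(-1,3); c=W[(np.hypot(W[:,0]-.464,W[:,1]-.2355)<.034)&(W[:,2]>.095)&(W[:,2]<.104)]
print(np.linalg.lstsq(np.c_[c[:,:2]-[.464,.2355],np.ones(len(c))],c[:,2],rcond=None)[0])
c=W[(np.hypot(W[:,0]-.464,W[:,1]-.2355)<.03)&(W[:,2]>.12)]; print(np.percentile(c,[1,50,99],axis=0))
E
```

```text
[0.46403545 0.14674185 0.20436621] 0.0912134137905448
w8 flange 4057 [464.  235.9] [0.0994 0.1005] (array([0.4639474 , 0.23683999]), np.float64(0.007072923000162145))
w8 mat 3443 [463.6 236.1] [0.0081 0.0094] 
[0.00209157 0.00064282 0.09934727]
[[0.44784449 0.22088961 0.12720393]
 [0.4639854  0.23678083 0.13932857]
 [0.4798148  0.25313114 0.14429125]]
```

View pics/w8.png

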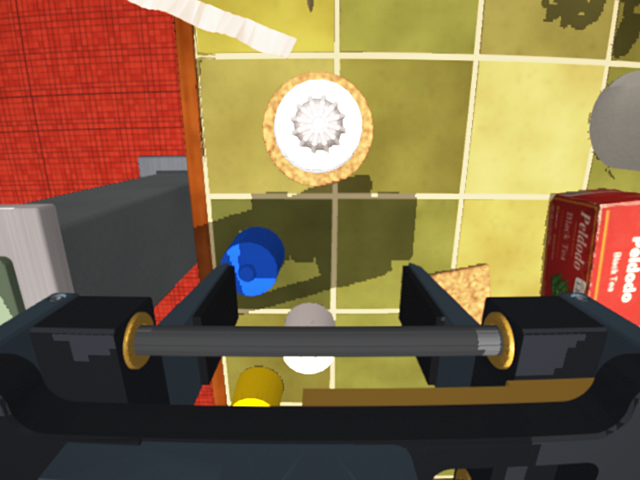

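The reamer is home, its flange top level at 0.099. Last is the white cover.

Request:
servo_tool(
  increments="-6 -0.5 0 0 -1;-12 -1.05 0 0 -1;-13.15 -1.05 3 0 -1;-13.15 -1.05 8 0 -1;-13.15 -1.05 13 0 -1;-13.15 -1.05 16 0 -1;-13.15 -1.05 17 0 -1;-13.15 -1.05 17 0 -1",
)

```text
time_s: 26.35
tcp_pos: [0.4538, 0.0155, 0.0343]
orientation: [0.707, 0.707, -0.0, -0.0]
ft_force: [-0.1, 0.5, 1.0]
opening: 0.0913
grasp_force: 0.0
```

Request:
servo_tool(
  increments="0 0 0 0 -1;0 0 0 0 1;0 0 0 0 1;0 0 0 0 1;0 0 0 0 1;0 0 0 0 1;0 0 0 0 1;0 0 0 0 1",
)

```text
time_s: 27.35
tcp_pos: [0.4535, 0.0149, 0.0346]
orientation: [0.707, 0.707, 0.0, 0.0]
ft_force: [-0.9, -1.1, 4.6]
opening: 0.0585
grasp_force: 15.1
```

Request:
servo_tool(
  increments="0 0 -5 0 1;0 0 -11 0 1;0 0 -16 0 1;4 1 -18 0 1;9 1 -18 0 1;13 1 -18 0 1;13 1 -18 0 1;13 1 -18 0 1",
)

```text
time_s: 28.35
tcp_pos: [0.4631, 0.1445, 0.2139]
orientation: [0.707, 0.707, -0.001, -0.0]
ft_force: [-0.7, -0.3, 0.1]
opening: 0.0581
grasp_force: 15.0
```

```bash
python3 - <<'E'
from look import *
s=bot.read_state(); t=s['tcp_pos'];print(t,s['opening'])
snap('wrist','w9'); 
W=cloud('w9').reshape(-1,3); 
for lo,hi in((.01,.028),(.028,.045)):
  c=W[(np.hypot(W[:,0]-t[0],W[:,1]-t[1])<.045)&(W[:,2]>t[2]+lo)&(W[:,2]<t[2]+hi)&(abs(W[:,0]-t[0])<.025)]
  print(lo,hi,len(c),np.percentile(c,[1,50,99],axis=0).round(4) if len(c) else '')
E
```

```text
[0.46306968 0.14449083 0.21388406] 0.05809643376633776
0.01 0.028 7485 [[0.4392 0.1199 0.2249]
 [0.463  0.1567 0.2333]
 [0.487  0.173  0.2382]]
0.028 0.045 140 [[0.4573 0.1514 0.2419]
 [0.4634 0.1528 0.243 ]
 [0.469  0.1545 0.245 ]]
```

View pics/w9.png

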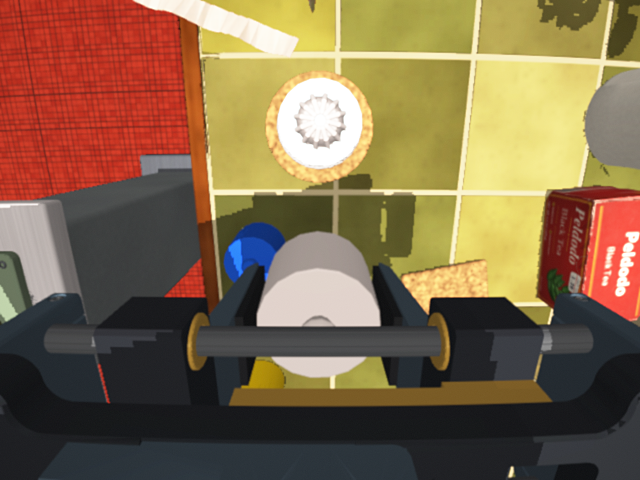

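The white cover is held upright and centred. I move it over the reamer and lower it.

Request:
servo_tool(
  increments="5 0.1 0 0 1;9.15 0.1 0 0 1;9.15 0.1 0 0 1;9.15 0.1 2.5 0 1;9.15 0.1 5 0 1;9.15 0.1 6.6 0 1;9.15 0.1 7.4 0 1;9.15 0.1 7.4 0 1",
)

```text
time_s: 29.4
tcp_pos: [0.4645, 0.2354, 0.1402]
orientation: [0.708, 0.707, -0.0, -0.0]
ft_force: [-0.1, 0.2, -0.6]
opening: 0.058
grasp_force: 15.0
```

Request:
servo_tool(
  increments="0 0 0.2 0 1;0 0 0.4 0 1;0 0 0.6 0 1;0 0 0.7 0 1;0 0 0.7 0 1",
)

```text
time_s: 30.02
tcp_pos: [0.4645, 0.2366, 0.1338]
orientation: [0.707, 0.707, 0.0, 0.0]
ft_force: [-0.0, -0.3, 3.5]
opening: 0.058
grasp_force: 15.1
```

Request:
servo_tool(
  increments="0 0 0.1 0 1;0 0 0.1 0 1;0 0 0.1 0 0.6;0 0 0.1 0 0.2;0 0 0.1 0 -0.3;0 0 0.1 0 -1;0 0 0.1 0 -1;0 0 0.1 0 -1",
)

```text
time_s: 31.02
tcp_pos: [0.4644, 0.2364, 0.1322]
orientation: [0.707, 0.707, -0.0, 0.0]
ft_force: [0.2, -0.2, 1.0]
opening: 0.0864
grasp_force: 0.0
```

Request:
servo_tool(
  increments="0 0 -4 0 -1;0 0 -9 0 -1;-4 0 -11 0 -1;-10 0 -11 0 -1;-10 0 -11 0 -1;-10 0 -11 0 -1",
)

```text
time_s: 31.78
tcp_pos: [0.4645, 0.1366, 0.2423]
orientation: [0.707, 0.707, 0.0, -0.0]
ft_force: [0.2, -0.1, -0.4]
opening: 0.0913
grasp_force: 0.0
```

```bash
python3 - <<'E'
from look import *
s=bot.read_state(); t=s['tcp_pos'];print(t,s['opening'],s['time_s'])
snap('wrist','w10'); snap('scene','s10')
rep('w10',(('cover top',(.464,.236),.145,.158,.02),('knob',(.464,.236),.16,.175,.006),('mat',(.464,.237),.005,.012,None)))
W=cloud('w10').reshape(-1,3); c=W[(np.hypot(W[:,0]-.464,W[:,1]-.2355)<.034)&(W[:,2]>.149)&(W[:,2]<.157)]
print(np.linalg.lstsq(np.c_[c[:,:2]-[.464,.2355],np.ones(len(c))],c[:,2],rcond=None)[0])
rep('s10',(('jar',(.740,-.035),.06,.075,.022),('tea',(.75,.111),.07,.085,None)));rep('scene0',(('jar',(.740,-.035),.06,.075,.022),('tea',(.75,.111),.07,.085,None)))
a=cv2.imread('pics/s10.png'); cv2.imwrite('pics/s10c.png',cv2.resize(a[100:400,180:480],(600,600)))
E
```

```text
[0.46449043 0.13664342 0.2423476 ] 0.09133643783670008 31.775
w10 cover top 4965 [464.4 237.3] [0.1535 0.1547] (array([0.46443194, 0.23754706]), np.float64(0.005175258944214815))
w10 knob 573 [464.7 237.2] [0.1651 0.1665] (array([0.46464886, 0.23714939]), np.float64(0.0020354997985607064))
w10 mat 2394 [463.5 235.8] [0.0081 0.0094] 
[6.21038314e-04 3.81108297e-06 1.53521914e-01]
s10 tea 1276 [750.3 111.2] [0.0755 0.079 ] 
scene0 jar 262 [739.1 -34.8] [0.0656 0.0696] (array([ 0.74046407, -0.03453009]), np.float64(0.007757962378692763))
scene0 tea 1259 [750.  111.3] [0.0756 0.079 ]
```

View pics/s10c.png

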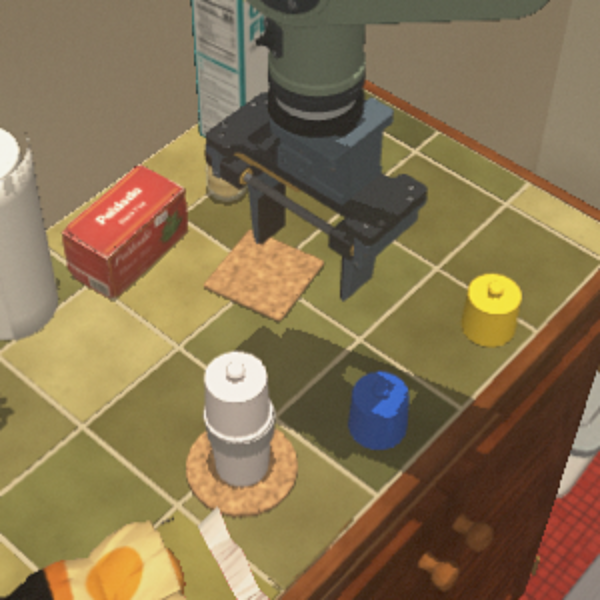

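The scene view shows the stack complete and upright on the round mat. The cover top is level at 0.1535 (0.153 expected) and the gripper is clear. I'm handing the job in.

```bash
python3 -c "
from bench import bot
print(bot.finish_job())"
```

```text
the job is handed in; nothing more can be done
None
```

The juicer is assembled on the round mat in the order asked, with each part measured level and home within about 1 mm, and the job was handed in at about 32 s of the 106 s allowed; the tea box measured unmoved, while the jar and shaker were not re-measured, though the arm kept clear of them.

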